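# Put the balance check weights back in their boxes

### The job

The check of the balance is finished: put the four knob weights away, each upright and fully down in the well of its own box, from the biggest weight (black, still on the balance pan) in the biggest box to the smallest in the smallest. Set them down gently, do not drop them, and leave the white beaker and the small red measuring cup that stand among them where they are.

Things in the scene. Friction and masses are not known exactly. Their poses are not given: they have to be found in the camera images.
- w500_mid (a point): black iron knob weight, biggest of the four, 500 g, upright: round body 42 mm wide, 42 mm tall, on it a thin neck and a knob 22 mm wide; 62 mm tall in all. Point: on its axis half-way up (31 mm above its foot); the flat shoulder of the body is 11 mm higher. z up. Grip the top 10 to 12 mm of the body, then the fingers stay clear of the box. Starts on the round pan (105 mm wide, 79 mm above the table) of the grey balance.
- w200_mid (a point): brass knob weight, second biggest of the four, 200 g, upright: round body 28 mm wide, 31 mm tall, on it a thin neck and a knob 18 mm wide; 46 mm tall in all. Point: on its axis half-way up (23 mm above its foot); the flat shoulder of the body is 8 mm higher. z up. Grip the top 10 to 12 mm of the body, then the fingers stay clear of the box. Starts on the table in front of the boxes.
- w100_mid (a point): bright steel knob weight, third biggest of the four, 100 g, upright: round body 22 mm wide, 25 mm tall, on it a thin neck and a knob 14 mm wide; 38 mm tall in all. Point: on its axis half-way up (19 mm above its foot); the flat shoulder of the body is 6 mm higher. z up. Grip the top 10 to 12 mm of the body, then the fingers stay clear of the box. Starts on the table in front of the boxes.
- w50_mid (a point): brass knob weight, smallest of the four, 50 g, upright: round body 18 mm wide, 20 mm tall, on it a thin neck and a knob 12 mm wide; 31 mm tall in all. Point: on its axis half-way up (15.5 mm above its foot); the flat shoulder of the body is 4.5 mm higher. z up. Grip the top 10 to 12 mm of the body, then the fingers stay clear of the box. Starts on the table in front of the boxes.
- box500: brown wooden box with a green insert, for the biggest (black iron) weight; fixed, square, 82 mm wide, 18 mm high; in its top a round well with black floor, 56 mm wide, 10 mm deep, floor 8 mm above the table. Origin: on the axis of the well at table level; z up. Its lid (82 mm square, 58 mm high) lies upturned on its +x side, centred 103 mm from the origin.
- box200: blue plastic box with a grey insert, for the second biggest (brass) weight; fixed, square, 66 mm wide, 16 mm high; in its top a round well with black floor, 42 mm wide, 8 mm deep, floor 8 mm above the table. Origin: on the axis of the well at table level; z up. Its lid (66 mm square, 44 mm high) lies upturned on its +x side, centred 95 mm from the origin.
- box100: aluminium box with a red insert, for the third biggest (bright steel) weight; fixed, square, 58 mm wide, 14 mm high; in its top a round well with black floor, 36 mm wide, 6 mm deep, floor 8 mm above the table. Origin: on the axis of the well at table level; z up. Its lid (58 mm square, 38 mm high) lies upturned on its +x side, centred 91 mm from the origin.
- box50: white plastic box with a yellow insert, for the smallest (brass) weight; fixed, square, 54 mm wide, 13 mm high; in its top a round well with black floor, 32 mm wide, 5 mm deep, floor 8 mm above the table. Origin: on the axis of the well at table level; z up. Its lid (54 mm square, 32 mm high) lies upturned on its +x side, centred 89 mm from the origin.
- beaker: white plastic beaker, a loose bystander, open at the top, 54 mm across at the rim and 65 mm tall, standing among the weights. Origin: centre of its underside. Not to be moved.
- redcup: small red measuring cup, a loose bystander, open at the top, 52 mm across at the rim and 45 mm tall, standing among the weights. Origin: centre of its underside. Not to be moved.
Not all that is in view belongs to the job. Of the things shaped like the part that bears w100_mid, the bare steel one is meant.

How it is judged:
By the outcome, as a careful person would: the job done as asked, in the order asked, and still so for the second after the job is handed in, with the robot touching nothing.
It also fails if it takes over 122 s, if anything falls off the work surface, if the arm or the gripper's body presses on something with over 40 N, if the wrist force passes 120 N, or if a joint passes its speed limit or range.

### The arm

A 6-joint arm with a two-finger parallel gripper is mounted at the origin on the work surface. World frame = base frame: x ahead of the robot, y to its left, z up, the work surface at z = 0. Lengths are in mm, angles in rad, forces in N, time in s.
With the tool pointing down it reaches from about 350 to 775 mm from the base axis. Payload 7.3 kg.
Tool frame: the origin (TCP) lies on the centre line of the jaws, within the pads' length; the fingertips stand 22 mm ahead of it and the grasp point (between the pads) lies 3 mm ahead of it; z points along the fingers, y is the direction in which the jaws open and shut (so a half turn about z gives the same grasp; the last joint's range is limited). The gripper opens to 92 mm and grips with 3 to 60 N. Pads are 19 mm wide; open, the fingers measure 130 mm over their backs; the gripper's body (75 mm by 190 mm) begins 47 mm behind the grasp point.
Start: joints at [1.196, 0.342, 1.524, -0, 1.275, -0.146], TCP at [119.057, 511.34, 248.741] pointing down, gripper open.
Joint ranges: [-2.53, 2.53], [-0.77, 2.02], [0.04, 2.7], [-1, 4.14], [0.28, 2.66], [-3.11, 3.11]. Speed limits (rad/s): [2.57, 2.57, 3.14, 3.14, 3.14, 3.14].

### API

Orientations are given as [roll, pitch, yaw] about the fixed x, y, z axes, in that order (R = Rz(yaw) Ry(pitch) Rx(roll)).
In Python, from plant import get_obs, capture, bot, spot_in gives the robot as it stands.
- The arm moves only by the shell command python3 -m handwheel 'ROWS' [OPENING]. ROWS is JSON, a list of rows, each a list of 2 entries, a list of its own where there are three numbers: the shift along the world's x, y, z in mm, then the turn, a rotation vector about the world's x, y, z in rad. In form: [[[x, y, z], [wx, wy, wz]], ...]. A call has 1 to 12 rows; each row shifts and turns the commanded pose from where the row before left it; what a row does not reach is not made up. A row lasts 1/8 s, in which the tool goes at most 62.5 mm and 10.7 degrees, less where a joint would pass 70% of its speed; a pose out of reach is approached as far as the arm can. A call is refused whole if a number of a shift passes 62.5 or a number of a turn 0.188, either way. A call with a gripper value outside its range is refused whole. OPENING is the closure, from 0 (fully open) to 1 (shut), set as the call begins (- or left out, the last holds). The fingers move at their own pace and stop on an object; the grip force is fixed at half the most. Time passes only in rows, so rows that do not move let the fingers close. It gives the time, the measured TCP pose, the force and the opening at its end, in the units of the state.
- get_obs(): the state, without advancing time (a new reading comes with each control period).
- capture(name): name is "scene" or "top" or "wrist"; returns a dict with "img" (480x640x3 uint8, red, green, blue), "fx", "fy", "cx", "cy" (pixels), "cam_to_world" (4x4, takes a point from camera to world coordinates). Camera axes: x right, y up, looking along -z (the intrinsics and any distortion apply to the point x, -y, -z); pixel columns grow to the right and rows downward; lengths in mm; the calibration is good to about 2 mm. A picture is of the moment at which its call begins. There is no depth.
- bot.close_job(): hands the job in, once; it reports no verdict.
Trained networks look in the newest picture that a camera, given by its name, has taken for a name from the list of things; names that differ only in an ending like _2 or _b are one class to them, and where a whole thing is asked for, a point or a joint stands for the part that bears it (a point fixed in the world has none). Each returns a list of dicts, best first, with "score" (0 to 1); they miss things now and then, are a little off and sometimes report something else, mostly with a low value. They report only what shows in the picture. A call takes as long as a camera call. They do not tell look-alikes from the thing itself.
- spot_in(thing, camera): "xyz" ([x, y, z] in mm, in the coordinates of the camera as it stood for that picture, good to about 4 mm: the middle of the surface that is visible of it).
The state is a dict: "time": time; "joint_positions": joint angles; "dq": joint speeds; "tau": joint torques, N m; "tool_pos": TCP position; "tcp_rot": TCP orientation; "contact_force": force on the tool from outside, world axes, zero at the start; "moment": the same for the moment, N m; "grip_width": finger opening in mm.
Only numpy, scipy, OpenCV 4.12 (cv2) and the standard library are available. Lean on these libraries where they do the work, as an engineer would, in place of code of your own. Each camera call takes 0.05 s, during which the arm holds its last target. There are 200 camera calls.

## Working session

There is one attempt and no reset: what is moved stays moved. The work goes in short steps, Python scripts to look and compute and a shell command to move; the robot and the scene stay as the last step left them, time stands still between calls to the robot, and variables do not carry over. Pictures are saved under pics/ and viewed, about 12 in all and at most 16, crops included, and the job is handed in when it is done.

```bash
ls; mkdir -p pics; python3 - <<'E'
from plant import get_obs,capture,spot_in
import cv2,numpy as np
print(get_obs())
for n in ["top","scene"]:
    c=capture(n); cv2.imwrite(f"pics/{n}0.png",c["img"][:,:,::-1]); print(n,{k:v for k,v in c.items() if k!="img"})
    M=np.array(c["cam_to_world"])
    for t in ["w500_mid","w200_mid","w100_mid","w50_mid","box500","box200","box100","box50","beaker","redcup"]:
        for d in spot_in(t,n)[:3]:
            p=M@np.r_[d["xyz"],1]; print(t,round(d["score"],2),p[:3].round(0))
E
```

```text
pics
{'time': 0.0, 'joint_positions': array([ 1.19599421e+00,  3.42707826e-01,  1.52503454e+00,  1.37553849e-05,
        1.27541751e+00, -1.46036999e-01]), 'dq': array([-9.88961274e-04,  8.74257686e-05,  1.06439538e-03, -1.18722219e-03,
       -1.10619116e-03, -6.06531335e-04]), 'tau': array([-1.13132042e-03, -4.31247067e+01, -2.44225323e+01,  7.17013143e-02,
        5.61280386e-02, -1.27172584e-04]), 'tool_pos': array([118.90704609, 510.95972371, 248.04656727]), 'tcp_rot': array([-3.14004403e+00, -2.41072301e-04,  2.91282333e+00]), 'contact_force': array([-0.23558593, -0.51338587, -0.6633361 ]), 'moment': array([0.00601801, 0.01767617, 0.00774537]), 'grip_width': 91.66237724718562}
top {'fx': 543.1020192184965, 'fy': 543.1020192184965, 'cx': 319.1437082388466, 'cy': 247.7785383435064, 'cam_to_world': array([[-6.43351470e-03,  9.94160460e-01, -1.07719958e-01,
         3.82981645e+02],
       [-9.99974035e-01, -6.04633799e-03,  3.92051304e-03,
         1.76960923e+00],
       [ 3.24630777e-03,  1.07742384e-01,  9.94173546e-01,
         1.26553779e+03],
       [ 0.00000000e+00,  0.0000
[... 1115 characters left out ...]
.00000000e+00,  0.00000000e+00,
         1.00000000e+00]])}
w500_mid 0.82 [499. 373. 110.]
w500_mid 0.37 [452.  18.  14.]
w200_mid 0.51 [ 443. -224.   31.]
w100_mid 0.71 [ 398. -332.   20.]
w100_mid 0.52 [ 463. -338.   25.]
w50_mid 0.62 [451.  18.  13.]
box500 0.96 [674.  -9.  11.]
box500 0.75 [692. 125.  13.]
box500 0.71 [ 669. -171.   17.]
box200 0.96 [674.  -9.  11.]
box200 0.75 [692. 125.  13.]
box200 0.71 [ 669. -171.   17.]
box100 0.96 [674.  -9.  11.]
box100 0.75 [692. 125.  13.]
box100 0.71 [ 669. -171.   17.]
box50 0.96 [674.  -9.  11.]
box50 0.75 [692. 125.  13.]
box50 0.71 [ 669. -171.   17.]
beaker 0.88 [ 429. -112.   45.]
beaker 0.22 [693. 127.  12.]
redcup 0.65 [428. 117.  27.]
```

View pics/top0.png

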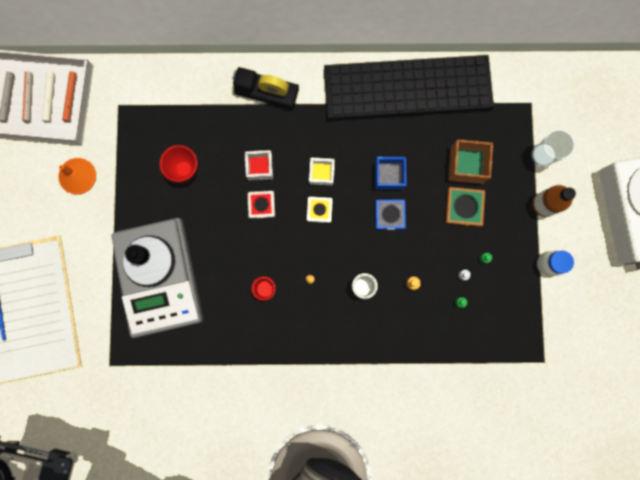

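View pics/scene0.png

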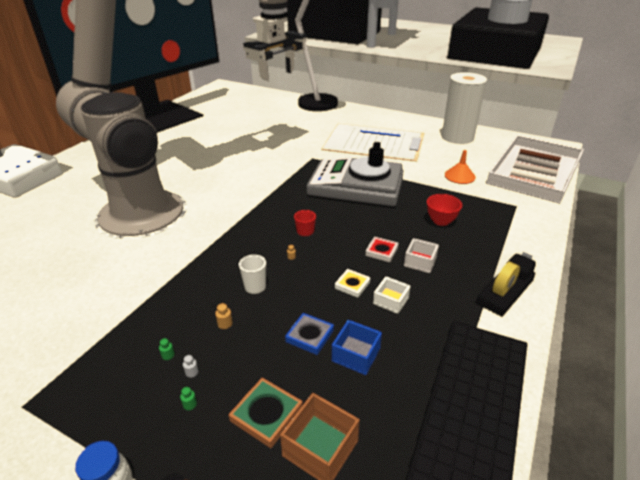

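Top view: box100 (260,204), box50 (319,209), box200 (391,214) and box500 (465,206), each with its lid beyond it. w500 stands on the pan (138,255), w200 at (414,283), w50 at (310,279). For w100 there are three candidates: green (487,257), bright steel (464,275) and green (462,302). The bare steel one in the middle fits. Next I'll make an enlarged crop to confirm this and measure the boxes.

```bash
cat > h.py <<'E'
import numpy as np,cv2
from plant import get_obs,capture,bot,spot_in
def ray(c,u,v):
    M=np.array(c["cam_to_world"]); d=M[:3,:3]@np.array([(u-c["cx"])/c["fx"],-(v-c["cy"])/c["fy"],-1]); return M[:3,3],d
def at(c,u,v,z):
    o,d=ray(c,u,v); return o+d*(z-o[2])/d[2]
def proj(c,p):
    M=np.array(c["cam_to_world"]); q=M[:3,:3].T@(np.array(p)-M[:3,3]); return c["cx"]-c["fx"]*q[0]/q[2], c["cy"]+c["fy"]*q[1]/q[2]
E
python3 - <<'E'
from h import *
c=capture("top"); im=c["img"]; hsv=cv2.cvtColor(im,cv2.COLOR_RGB2HSV)
# box: everything not dark mat in window; split by saturation/brightness
for n,(u,v),h in [("500",(465,206),18),("200",(391,214),16),("100",(260,204),14),("50",(319,209),13)]:
    w=23 if n=="500" else 20
    r=im[v-w:v+w,u-w:u+w].max(2); m=(r>60).astype(np.uint8)
    k,l,s,ce=cv2.connectedComponentsWithStats(m)
    cs,hi=cv2.findContours(m,cv2.RETR_CCOMP,cv2.CHAIN_APPROX_NONE)
    for i,q in enumerate(cs):
        if cv2.contourArea(q)<80: continue
        b=cv2.minAreaRect(q); p=at(c,b[0][0]+u-w,b[0][1]+v-w,h if hi[0][i][3]<0 else (h+8)/2)
        print(n,"hole" if hi[0][i][3]>=0 else "outer",np.round(b[0],1)+[u-w,v-w],np.round(b[1],1),round(b[2],1),p.round(1))
a=cv2.resize(im[160:330,100:300],(800,680),interpolation=cv2.INTER_CUBIC)
b=cv2.resize(im[180:320,380:520],None,fx=4,fy=4,interpolation=cv2.INTER_CUBIC)
cv2.imwrite("pics/c1.png",b[:,:,::-1])
s=capture("scene"); cv2.imwrite("pics/c2.png",cv2.resize(s["img"][320:450,140:320],None,fx=4,fy=4,interpolation=cv2.INTER_CUBIC)[:,:,::-1])
# weights blobs in top image
for n,(u,v),h in [("w500",(138,255),141),("w200",(414,283),40),("w100",(464,275),32),("w50",(310,279),26),("g1",(487,257),32),("g2",(462,302),32),("beaker",(364,286),65),("cup",(263,289),45)]:
    w=20
    r=im[v-w:v+w,u-w:u+w].max(2); m=(r<60 if n=="w500" else r>70).astype(np.uint8)
    k,l,s,ce=cv2.connectedComponentsWithStats(m); 
    i=l[w,w]; print(n,ce[i]+[u-w,v-w],s[i],at(c,*(ce[i]+[u-w,v-w]),h).round(1))
E
```

```text
500 outer [465.4 206.1] [38.9 38. ] 4.8 [ 613.8 -344.8   18. ]
500 hole [465.8 205.8] [21.9 21.2] 45.0 [ 615.6 -347.1   13. ]
200 outer [390.5 214.5] [31. 31.] 90.0 [ 595.4 -170.    16. ]
200 hole [391.  213.5] [13.4 14.8] 45.0 [ 598.4 -171.7   12. ]
100 outer [261. 204.] [28. 28.] 90.0 [622.3 132.1  14. ]
100 hole [261. 204.] [12. 12.] 0.0 [622.9 132.4  11. ]
50 outer [319.5 209. ] [26. 27.] 90.0 [609.9  -4.6  13. ]
w500 [136.83987915 254.47129909] [  8  11  23  19 331] [493.1 376.2 141. ]
w200 [413.43678161 282.62643678] [ 12  13  15  15 174] [ 435.4 -215.2   40. ]
w100 [464.58974359 274.52136752] [ 15  14  12  12 117] [ 453.4 -333.5   32. ]
w50 [309.7875 278.5375] [15 15 10 10 80] [446.8  18.7  26. ]
g1 [486.44660194 257.11650485] [ 14  15  12  11 103] [ 492.9 -384.8   32. ]
g2 [461.62857143 301.95238095] [ 14  15  12  11 105] [ 391.4 -324.6   32. ]
beaker [364.32525952 285.57439446] [  7   6  27  28 578] [ 428.5 -102.2   65. ]
cup [263.13412229 288.03353057] [  8   7  25  25 507] [425.2 123.1  45. ]
```

View pics/c1.png

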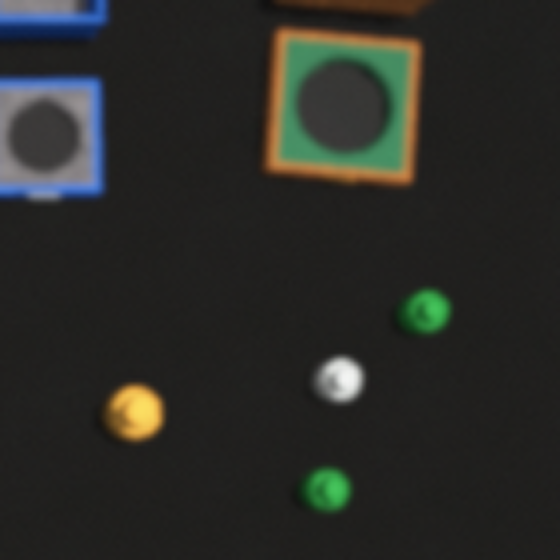

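The crop confirms it: the bright steel weight at (339,380) sits between the two green look-alikes at (426,312) and (327,490). I'll move over w500 now.

```bash
python3 -m handwheel '[[[38,-13,-3],[0,0,0.03]],[[38,-13,-3],[0,0,0.03]],[[38,-13,-3],[0,0,0.03]],[[38,-13,-3],[0,0,0.03]],[[38,-13,-3],[0,0,0.03]],[[38,-13,-3],[0,0,0.03]],[[38,-13,-3],[0,0,0.03]],[[38,-13,-3],[0,0,0.02]],[[38,-13,-3],[0,0,0]],[[35,-16,-3],[0,0,0]],[[0,0,0],[0,0,0]],[[0,0,0],[0,0,0]]]' 0.2
python3 - <<'E'
from h import *
o=get_obs(); print(o["tool_pos"],o["tcp_rot"],o["joint_positions"],o["grip_width"])
c=capture("wrist"); cv2.imwrite("pics/w1.png",c["img"][:,:,::-1]); print(c["cam_to_world"],c["fx"],c["cx"],c["cy"])
for d in spot_in("w500_mid","wrist")[:2]: print(d["score"],(c["cam_to_world"]@np.r_[d["xyz"],1])[:3])
for z in (141,121): print(proj(c,[496,378,z]))
E
```

```text
time: 2.7
tool_pos: [495.6, 378.4, 218.5]
tcp_rot: [3.142, -0.001, -3.141]
contact_force: [0.5, -0.4, -0.3]
grip_width: 73.4
[495.61458904 378.42893128 218.52039583] [ 3.14154961e+00 -7.86976529e-04 -3.14063176e+00] [ 5.29083904e-01  5.47234064e-01  1.27807884e+00  4.48108763e-04
  1.31693784e+00 -1.04278598e+00] 73.39879979790044
[[ 7.01113222e-04 -9.61863673e-01 -2.73528396e-01  4.22107847e+02]
 [ 9.99999531e-01  4.91510837e-04  8.34818165e-04  3.78546929e+02]
 [-6.68539095e-04 -2.73528853e-01  9.61863566e-01  3.54855475e+02]
 [ 0.00000000e+00  0.00000000e+00  0.00000000e+00  1.00000000e+00]] 347.3722965921699 318.4709820689896 234.58604949602753
0.74 [490.3269693  387.24338064 121.92494197]
(np.float64(317.9294982902693), np.float64(253.92778880146574))
(np.float64(317.9909356293583), np.float64(244.6582910831137))
```

View pics/w1.png

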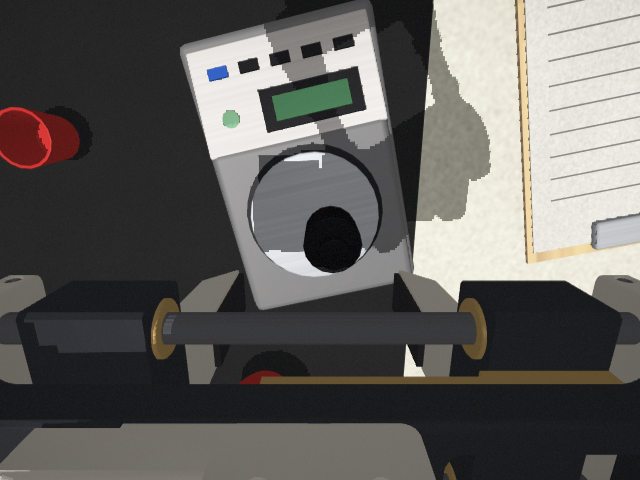

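The wrist view shows w500 as the dark blob at about (333,240) on the pan. I'll fit its silhouette with the known sizes.

```bash
cat >> h.py <<'E'
from scipy.optimize import minimize
DIM={"w500":(21,42,11,62),"w200":(14,31,9,46),"w100":(11,25,7,38),"w50":(9,20,6,31)}
def sil(c,n,x,y,z0,shape,k=4):
    R,H,r,T=DIM[n]; m=np.zeros(shape,np.uint8); t=np.linspace(0,2*np.pi,40)
    for ra,z1,z2 in ((R,0,H),(r,T-r*0.9,T)):
        P=[proj(c,[x+ra*np.cos(a),y+ra*np.sin(a),z0+z]) for a in t for z in (z1,z2)]
        cv2.fillConvexPoly(m,cv2.convexHull((np.array(P)*16).round().astype(np.int32)),255,cv2.LINE_AA,4)
    return m/255.
def fit(c,n,mask,x,y,z0):
    """2D fit of the knob-weight silhouette to a mask"""
    f=lambda p:np.abs(sil(c,n,p[0],p[1],z0,mask.shape)-mask).sum()
    b=minimize(f,[x,y],method="Nelder-Mead",options=dict(initial_simplex=[[x,y],[x+6,y],[x,y+6]],xatol=.1))
    return b.x,b.fun,mask.sum()
def blob(m,u,v):
    l=cv2.connectedComponents(m.astype(np.uint8))[1]; u,v=int(round(u)),int(round(v))
    return (l==l[v,u]).astype(float)*bool(m[v,u])
E
python3 - <<'E'
from h import *
c=capture("wrist"); g=c["img"].max(2)
for t in (30,45,60):
    m=(g<t); m[275:]=0; m[:,:285]=0; m[:,380:]=0; m[:190]=0
    b=blob(m,333,240); ys,xs=np.nonzero(b); print(t,xs.min(),xs.max(),ys.min(),ys.max(),fit(c,"w500",b,493,385,79))
E
```

```text
30 303 360 207 272 (array([496.08999126, 387.95943171]), np.float64(386.49411764705883), np.float64(2921.0))
45 303 360 207 272 (array([496.08999126, 387.95943171]), np.float64(296.49411764705883), np.float64(3011.0))
60 303 360 206 272 (array([496.08999126, 387.95943171]), np.float64(280.7372549019608), np.float64(3027.0))
```

```bash
python3 -m handwheel '[[[0.5,9.5,0],[0,0,0]],[[0,0,-25],[0,0,0]],[[0,0,-25],[0,0,0]],[[0,0,-20],[0,0,0]],[[0,0,-10],[0,0,0]],[[0,0,-5],[0,0,0]],[[0,0,0],[0,0,0]],[[0,0,0],[0,0,0]]]'
python3 -m handwheel '[[[0,0,0],[0,0,0]],[[0,0,0],[0,0,0]],[[0,0,0],[0,0,0]],[[0,0,0],[0,0,0]],[[0,0,0],[0,0,0]],[[0,0,0],[0,0,0]],[[0,0,0],[0,0,0]],[[0,0,0],[0,0,0]]]' 1
```

```text
time: 3.85
tool_pos: [496.9, 388.1, 134.6]
tcp_rot: [3.141, 0.001, -3.14]
contact_force: [-0.2, 0.7, 0.4]
grip_width: 73.2
time: 4.85
tool_pos: [496.6, 388.0, 133.9]
tcp_rot: [3.141, 0.0, -3.14]
contact_force: [-0.0, 1.3, 1.1]
grip_width: 40.9
```

```bash
python3 -m handwheel '[[[0,0,10],[0,0,0]],[[0,0,25],[0,0,0]],[[0,0,25],[0,0,0]],[[0,-15,5],[0,0,0]],[[5,-30,0],[0,0,0]],[[8,-45,0],[0,0,0]],[[9,-50,0],[0,0,0]],[[9,-50,0],[0,0,0]],[[9,-50,0],[0,0,0]],[[9,-50,0],[0,0,0]],[[9,-50,0],[0,0,0]],[[9,-50,0],[0,0,0]]]'
python3 -m handwheel '[[[9,-50,0],[0,0,0]],[[9,-50,0],[0,0,0]],[[9,-50,0],[0,0,0]],[[9,-50,0],[0,0,0]],[[9,-50,0],[0,0,0]],[[6,-40,0],[0,0,0]],[[0,-30,0],[0,0,0]],[[0,-14,0],[0,0,0]],[[0,-10,0],[0,0,0]],[[0,0,0],[0,0,0]],[[0,0,0],[0,0,0]]]'
python3 - <<'E'
from h import *
o=get_obs(); print(o["tool_pos"],o["tcp_rot"],o["grip_width"],o["contact_force"])
c=capture("wrist"); cv2.imwrite("pics/w2.png",c["img"][:,:,::-1])
print(proj(c,[615,-346,18]),proj(c,[615,-346,8]))
E
```

```text
time: 6.35
tool_pos: [562.3, -4.7, 197.6]
tcp_rot: [-3.142, -0.003, -3.141]
contact_force: [0.6, -0.4, -4.9]
grip_width: 41.0
time: 7.72
tool_pos: [614.7, -345.0, 198.8]
tcp_rot: [3.141, -0.0, -3.139]
contact_force: [0.5, 0.9, -4.7]
grip_width: 40.7
[ 614.72517397 -345.00418509  198.81533193] [ 3.14100048e+00 -1.58601589e-04 -3.13928251e+00] 40.73330170754073 [ 0.48583898  0.87557374 -4.69704353]
(np.float64(317.44765540211733), np.float64(217.56980959855082)) (np.float64(317.47841033355456), np.float64(215.21370419538104))
```

View pics/w2.png

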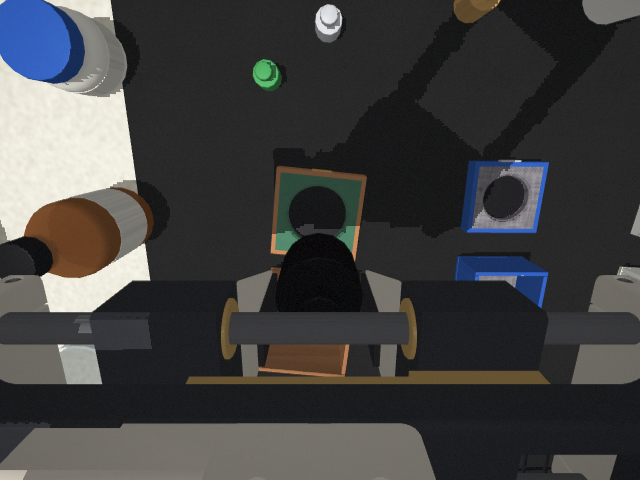

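The well shows at about (318,213) and the box at (318,214.5), so its x is about 612–613. I'll correct by (-2,-1) and lower.

```bash
python3 -m handwheel '[[[-2,-1,-15],[0,0,0]],[[0,0,-30],[0,0,0]],[[0,0,-30],[0,0,0]],[[0,0,-25],[0,0,0]],[[0,0,-15],[0,0,0]],[[0,0,-8],[0,0,0]],[[0,0,-5],[0,0,0]],[[0,0,0],[0,0,0]],[[0,0,0],[0,0,0]]]'
python3 -m handwheel '[[[0,0,-1.5],[0,0,0]],[[0,0,-1.5],[0,0,0]],[[0,0,-1],[0,0,0]],[[0,0,0],[0,0,0]],[[0,0,0],[0,0,0]]]'
```

```text
time: 8.9
tool_pos: [612.9, -347.4, 71.6]
tcp_rot: [-3.141, 0.001, -3.14]
contact_force: [-0.1, 0.3, -5.3]
grip_width: 40.7
time: 9.52
tool_pos: [612.6, -347.2, 66.8]
tcp_rot: [3.142, 0.0, -3.14]
contact_force: [0.1, -0.1, -5.6]
grip_width: 41.0
```

```bash
python3 -m handwheel '[[[0,0,-1],[0,0,0]],[[0,0,-1],[0,0,0]],[[0,0,-1],[0,0,0]],[[0,0,0],[0,0,0]],[[0,0,0],[0,0,0]]]'
python3 -m handwheel '[[[0,0,-0.7],[0,0,0]],[[0,0,0],[0,0,0]],[[0,0,0],[0,0,0]]]'
```

```text
time: 10.15
tool_pos: [612.6, -347.2, 63.8]
tcp_rot: [3.142, 0.0, -3.14]
contact_force: [-0.3, 0.4, -5.0]
grip_width: 40.9
time: 10.52
tool_pos: [612.6, -347.2, 63.0]
tcp_rot: [3.142, 0.0, -3.14]
contact_force: [-0.0, -0.3, -4.8]
grip_width: 40.4
```

```bash
for i in 1 ; do python3 -m handwheel '[[[0,0,-0.6],[0,0,0]],[[0,0,0],[0,0,0]],[[0,0,0],[0,0,0]]]'; done
python3 -m handwheel '[[[0,0,-0.6],[0,0,0]],[[0,0,0],[0,0,0]],[[0,0,0],[0,0,0]]]'
```

```text
time: 10.9
tool_pos: [612.7, -347.2, 62.9]
tcp_rot: [-3.141, 0.0, -3.14]
contact_force: [-0.7, 0.7, -0.3]
grip_width: 40.8
time: 11.28
tool_pos: [612.7, -347.2, 62.8]
tcp_rot: [-3.141, 0.001, -3.14]
contact_force: [-3.8, 3.7, 5.5]
grip_width: 41.1
```

Contact came at the expected height (TCP 62.9, so the foot is at about 8 mm). I'll release, rise and go over w200.

```bash
python3 -m handwheel '[[[0,0,0.6],[0,0,0]],[[0,0,0],[0,0,0]],[[0,0,0],[0,0,0]],[[0,0,0],[0,0,0]],[[0,0,10],[0,0,0]],[[0,0,25],[0,0,0]],[[0,0,35],[0,0,0]],[[-10,5,25],[0,0,0]],[[-40,30,0],[0,0,0]],[[-50,38,0],[0,0,0]],[[-45,35,0],[0,0,0]],[[-31,22,0],[0,0,0]]]' 0.35
python3 -m handwheel '[[[0,0,0],[0,0,0]],[[0,0,0],[0,0,0]]]'
python3 - <<'E'
from h import *
c=capture("wrist"); cv2.imwrite("pics/w3.png",c["img"][:,:,::-1]); print(proj(c,[437,-217,20]))
t=capture("top")["img"][150:320,370:520]; cv2.imwrite("pics/t3.png",cv2.resize(t,None,fx=3,fy=3,interpolation=cv2.INTER_CUBIC)[:,:,::-1])
E
```

```text
time: 12.78
tool_pos: [435.1, -215.9, 158.4]
tcp_rot: [-3.141, 0.001, -3.14]
contact_force: [0.8, -0.6, -0.6]
grip_width: 59.7
time: 13.02
tool_pos: [438.0, -218.2, 158.4]
tcp_rot: [-3.14, 0.002, -3.141]
contact_force: [1.1, -0.4, -0.8]
grip_width: 59.8
(np.float64(320.4073423459382), np.float64(227.48620880129465))
```

View pics/w3.png

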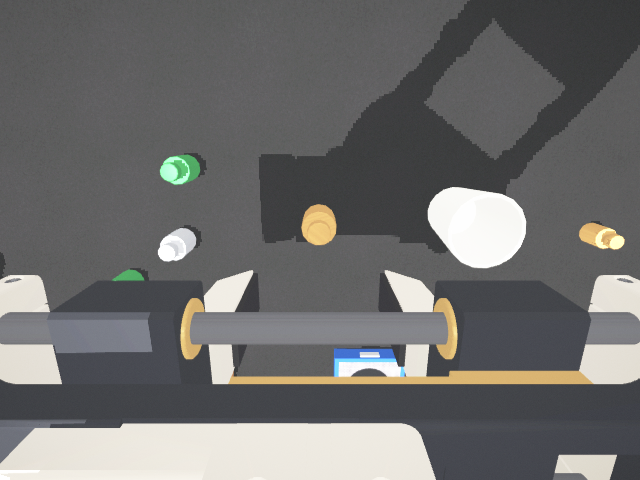

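The wrist view shows w200 at (319,224), bare steel w100 at (178,245) between the greens, and w50 at (601,236). I'll fit all three and take the beaker and cup as references.

```bash
python3 - <<'E'
from h import *
c=capture("wrist"); im=c["img"]; hsv=cv2.cvtColor(im,cv2.COLOR_RGB2HSV); g=im.max(2)
for n,(u,v),x,y,m in [("w200",(319,224),437,-217,(hsv[:,:,1]>110)&(g>70)),("w100",(178,245),455,-335,(g>110)&(hsv[:,:,1]<60)),("w50",(601,236),448,18,(g>70)&(hsv[:,:,1]>90))]:
    b=blob(m,u,v); ys,xs=np.nonzero(b); print(n,xs.min(),xs.max(),ys.min(),ys.max(),fit(c,n,b,x,y,0))
print(get_obs()["tool_pos"])
E
```

```text
w200 301 335 205 244 (array([ 434.27963216, -218.40721762]), np.float64(155.3843137254902), np.float64(1120.0))
w100 157 195 228 262 (array([ 453.16302497, -337.94402546]), np.float64(73.55294117647058), np.float64(957.0))Traceback (most recent call last):
  File "<stdin>", line 4, in <module>
    return umr_minimum(a, axis, None, out, keepdims, initial, where)
ValueError: zero-size array to reduction operation minimum which has no identity
```

View pics/t3.png

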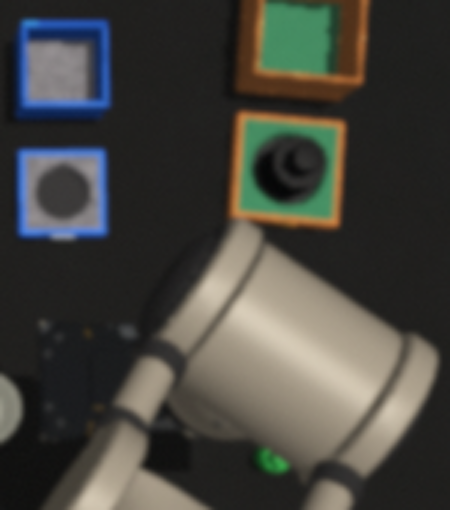

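w500 stands upright in its well (top-view crop at (290,165)). Next is the w200 grasp.

```bash
python3 -m handwheel '[[[-2,-0.5,-15],[0,0,0]],[[0,0,-30],[0,0,0]],[[0,0,-30],[0,0,0]],[[0,0,-20],[0,0,0]],[[0,0,-14],[0,0,0]],[[0,0,-7],[0,0,0]],[[0,0,0],[0,0,0]],[[0,0,0],[0,0,0]]]'
python3 -m handwheel '[[[0,0,0],[0,0,0]],[[0,0,0],[0,0,0]],[[0,0,0],[0,0,0]],[[0,0,0],[0,0,0]],[[0,0,0],[0,0,0]],[[0,0,0],[0,0,0]],[[0,0,0],[0,0,0]]]' 1
```

```text
time: 14.18
tool_pos: [435.2, -218.1, 42.0]
tcp_rot: [-3.141, 0.001, -3.14]
contact_force: [-0.5, -0.2, -0.2]
grip_width: 59.5
time: 15.05
tool_pos: [434.8, -217.9, 41.5]
tcp_rot: [-3.142, 0.0, -3.14]
contact_force: [-0.4, -1.3, 2.7]
grip_width: 27.0
```

```bash
python3 -m handwheel '[[[0,0,10],[0,0,0]],[[0,0,25],[0,0,0]],[[0,0,30],[0,0,0]],[[10,3,20],[0,0,0]],[[30,9,0],[0,0,0]],[[40,11,0],[0,0,0]],[[40,12,0],[0,0,0]],[[30,9,0],[0,0,0]],[[12,3,0],[0,0,0]],[[0,0,0],[0,0,0]],[[0,0,0],[0,0,0]]]'
python3 - <<'E'
from h import *
o=get_obs(); print(o["tool_pos"],o["grip_width"])
c=capture("wrist"); cv2.imwrite("pics/w4.png",cv2.resize(c["img"][100:300,160:480],None,fx=2.5,fy=2.5)[:,:,::-1])
for h in (16,8): print(np.subtract(proj(c,[597,-171,h]),[160,100])*2.5, [at(c,u,v,h).round(1).tolist() for u,v in [(318,200),(318,210),(328,200)]])
E
```

```text
time: 16.42
tool_pos: [595.6, -171.2, 126.4]
tcp_rot: [3.141, -0.001, -3.141]
contact_force: [-1.2, -0.7, -2.5]
grip_width: 27.2
[ 595.6326565  -171.18021366  126.36972256] 27.223217656303863
[396.99441982 351.91758385] [[566.4, -171.5, 16.0], [573.7, -171.6, 16.0], [566.4, -164.4, 16.0]]
[396.98016303 344.32267249] [[567.9, -171.6, 8.0], [575.4, -171.6, 8.0], [567.9, -164.2, 8.0]]
```

View pics/w4.png

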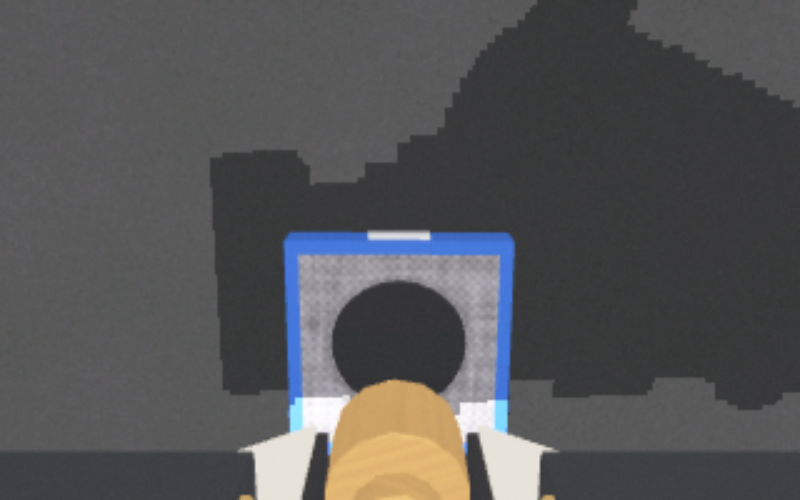

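The well is at about (399,348) in the crop, against (397,352) predicted, so we're aligned within 1 mm. Lowering.

```bash
python3 -m handwheel '[[[0.5,0.5,-15],[0,0,0]],[[0,0,-25],[0,0,0]],[[0,0,-17],[0,0,0]],[[0,0,-10],[0,0,0]],[[0,0,-5],[0,0,0]],[[0,0,-1.5],[0,0,0]],[[0,0,-1],[0,0,0]],[[0,0,0],[0,0,0]],[[0,0,0],[0,0,0]]]'
python3 -m handwheel '[[[0,0,-0.7],[0,0,0]],[[0,0,0],[0,0,0]],[[0,0,0],[0,0,0]]]'
python3 -m handwheel '[[[0,0,-0.7],[0,0,0]],[[0,0,0],[0,0,0]],[[0,0,0],[0,0,0]]]'
```

```text
time: 17.6
tool_pos: [597.5, -170.4, 52.3]
tcp_rot: [-3.141, 0.001, -3.14]
contact_force: [-0.3, -0.2, -1.8]
grip_width: 26.9
time: 17.98
tool_pos: [597.3, -170.3, 51.2]
tcp_rot: [3.142, 0.0, -3.14]
contact_force: [0.4, -0.5, -2.4]
grip_width: 27.1
time: 18.35
tool_pos: [597.3, -170.3, 50.5]
tcp_rot: [3.141, -0.0, -3.14]
contact_force: [0.5, 0.5, -1.9]
grip_width: 26.9
```

```bash
python3 -m handwheel '[[[0,0,-0.7],[0,0,0]],[[0,0,0],[0,0,0]],[[0,0,0],[0,0,0]]]'
python3 -m handwheel '[[[0,0,-0.6],[0,0,0]],[[0,0,0],[0,0,0]],[[0,0,0],[0,0,0]]]'
```

```text
time: 18.73
tool_pos: [597.3, -170.3, 49.8]
tcp_rot: [3.141, -0.0, -3.14]
contact_force: [0.2, -0.4, -1.2]
grip_width: 26.8
time: 19.1
tool_pos: [597.4, -170.4, 49.6]
tcp_rot: [-3.142, 0.0, -3.14]
contact_force: [-1.3, 0.3, 3.1]
grip_width: 26.9
```

```bash
python3 -m handwheel '[[[0,0,0.6],[0,0,0]],[[0,0,0],[0,0,0]],[[0,0,0],[0,0,0]],[[0,0,10],[0,0,0]],[[0,0,30],[0,0,0]],[[0,0,30],[0,0,0]],[[-20,-20,10],[0,0,0]],[[-40,-45,0],[0,0,0]],[[-40,-50,0],[0,0,0]],[[-30,-37,0],[0,0,0]],[[-14,-16,0],[0,0,0]],[[0,0,0],[0,0,0]]]' 0.5
python3 -m handwheel '[[[0,0,0],[0,0,0]],[[0,0,0],[0,0,0]]]'
python3 - <<'E'
from h import *
c=capture("wrist"); im=c["img"]; hsv=cv2.cvtColor(im,cv2.COLOR_RGB2HSV); g=im.max(2)
cv2.imwrite("pics/w5.png",im[:,:,::-1])
u,v=proj(c,[453,-338,15]); m=(g>100)&(hsv[:,:,1]<70); m[272:]=0
print(u,v,m[int(v),int(u)]); b=blob(m,u,v); ys,xs=np.nonzero(b); print(xs.min(),xs.max(),ys.min(),ys.max(),fit(c,"w100",b,453,-338,0))
print(get_obs()["tool_pos"])
t=capture("top")["img"][150:320,370:520]; cv2.imwrite("pics/t5.png",cv2.resize(t,None,fx=3,fy=3,interpolation=cv2.INTER_CUBIC)[:,:,::-1])
E
```

```text
time: 20.6
tool_pos: [453.5, -338.4, 130.6]
tcp_rot: [-3.141, 0.001, 3.14]
contact_force: [0.0, -0.4, 0.1]
grip_width: 45.8
time: 20.85
tool_pos: [455.0, -336.2, 130.0]
tcp_rot: [3.141, 0.0, -3.139]
contact_force: [0.2, -1.0, 0.4]
grip_width: 46.0
316.2517149909984 234.44325499950267 True
303 331 217 252 (array([ 452.22810405, -337.85981953]), np.float64(176.8862745098039), np.float64(796.0))
[ 454.97237271 -336.26841807  129.90172486]
```

View pics/w5.png

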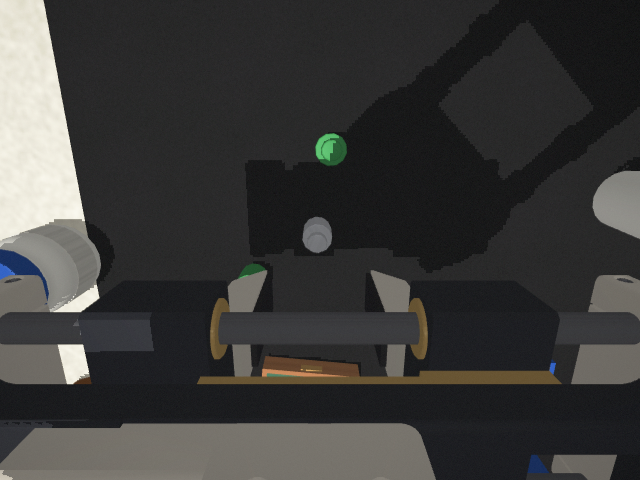

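The grey steel weight is at (317,234) under the tool; the greens at (331,149) and (253,272) are clear of the fingers. Grasping.

```bash
python3 -m handwheel '[[[-2.3,-1.6,-10],[0,0,0]],[[0,0,-25],[0,0,0]],[[0,0,-25],[0,0,0]],[[0,0,-18],[0,0,0]],[[0,0,-10],[0,0,0]],[[0,0,-6],[0,0,0]],[[0,0,0],[0,0,0]],[[0,0,0],[0,0,0]]]'
python3 -m handwheel '[[[0,0,0],[0,0,0]],[[0,0,0],[0,0,0]],[[0,0,0],[0,0,0]],[[0,0,0],[0,0,0]],[[0,0,0],[0,0,0]],[[0,0,0],[0,0,0]]]' 1
```

```text
time: 21.95
tool_pos: [452.2, -339.0, 36.4]
tcp_rot: [-3.141, 0.001, -3.14]
contact_force: [0.8, 0.7, -0.4]
grip_width: 45.9
time: 22.7
tool_pos: [452.0, -338.7, 36.0]
tcp_rot: [3.142, 0.0, -3.14]
contact_force: [-0.3, 2.1, 4.7]
grip_width: 21.0
```

View pics/t5.png

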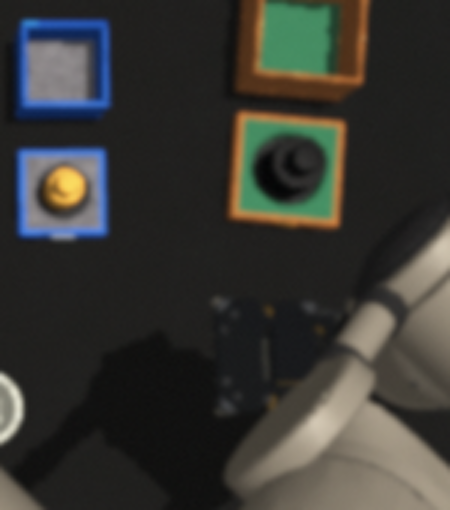

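w200 is seated in its box at (65,187). Lift the steel weight and go to box100.

```bash
python3 -m handwheel '[[[0,0,10],[0,0,0]],[[0,0,30],[0,0,0]],[[0,0,30],[0,0,0]],[[0,0,20],[0,0,0]],[[7,20,0],[0,0,0]],[[14,40,0],[0,0,0]],[[18,50,0],[0,0,0]],[[18,50,0],[0,0,0]],[[18,50,0],[0,0,0]],[[18,50,0],[0,0,0]],[[18,50,0],[0,0,0]],[[18,50,0],[0,0,0]]]'
python3 -m handwheel '[[[16,45,0],[0,0,0]],[[13,35,0],[0,0,0]],[[8,20,0],[0,0,0]],[[4,11,0],[0,0,0]],[[0,0,0],[0,0,0]],[[0,0,0],[0,0,0]]]'
python3 - <<'E'
from h import *
o=get_obs(); print(o["tool_pos"],o["grip_width"])
c=capture("wrist"); cv2.imwrite("pics/w6.png",cv2.resize(c["img"][100:300,160:480],None,fx=2.5,fy=2.5)[:,:,::-1])
q=lambda p:(np.subtract(proj(c,p),[160,100])*2.5).round()
for p in ([622.5,132.3,14],[604.5,132.3,14],[622.5,114.3,14],[622.5,150.3,14]): print(q(p))
E
```

```text
time: 24.2
tool_pos: [580.3, 24.3, 124.7]
tcp_rot: [3.141, -0.002, -3.14]
contact_force: [0.2, -0.7, 0.2]
grip_width: 20.6
time: 24.95
tool_pos: [621.7, 131.1, 125.7]
tcp_rot: [-3.141, -0.001, -3.142]
contact_force: [0.7, -0.9, -1.6]
grip_width: 21.0
[621.7172135  131.05840689 125.72903346] 21.03100907812042
[401. 348.]
[401. 289.]
[340. 349.]
[461. 348.]
```

View pics/w6.png

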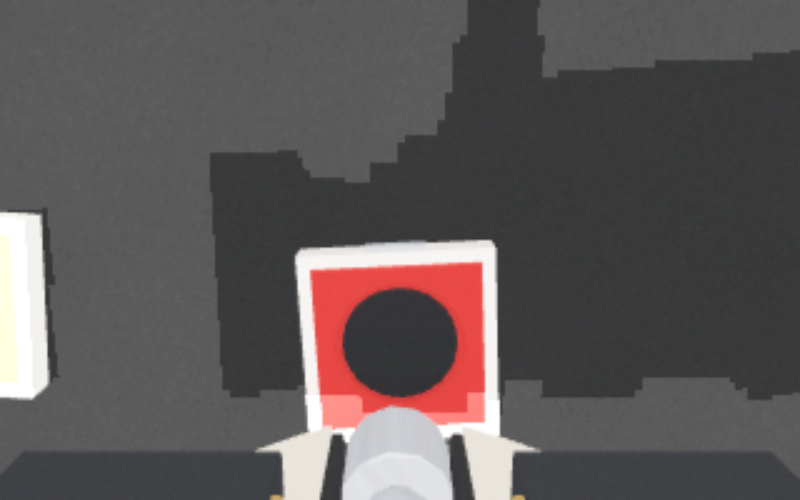

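The well at (400,345) matches the prediction within 1 mm. Lowering.

```bash
python3 -m handwheel '[[[0.5,1,-15],[0,0,0]],[[0,0,-25],[0,0,0]],[[0,0,-20],[0,0,0]],[[0,0,-12],[0,0,0]],[[0,0,-5],[0,0,0]],[[0,0,-1.5],[0,0,0]],[[0,0,-1],[0,0,0]],[[0,0,0],[0,0,0]],[[0,0,0],[0,0,0]]]'
python3 -m handwheel '[[[0,0,-0.7],[0,0,0]],[[0,0,0],[0,0,0]],[[0,0,0],[0,0,0]]]'
```

```text
time: 26.12
tool_pos: [622.7, 133.3, 46.8]
tcp_rot: [3.141, 0.001, -3.14]
contact_force: [-0.1, -0.3, -1.0]
grip_width: 20.8
time: 26.5
tool_pos: [622.4, 133.2, 45.6]
tcp_rot: [3.142, -0.0, -3.14]
contact_force: [0.8, 0.1, -1.2]
grip_width: 20.8
```

```bash
python3 -m handwheel '[[[0,0,-0.7],[0,0,0]],[[0,0,-0.5],[0,0,0]],[[0,0,0],[0,0,0]],[[0,0,0],[0,0,0]]]'
python3 -m handwheel '[[[0,0,-0.6],[0,0,0]],[[0,0,0],[0,0,0]],[[0,0,0],[0,0,0]]]'
```

```text
time: 27.0
tool_pos: [622.5, 133.3, 44.4]
tcp_rot: [3.142, 0.0, -3.14]
contact_force: [-0.8, -0.6, -1.9]
grip_width: 20.8
time: 27.38
tool_pos: [622.5, 133.3, 44.1]
tcp_rot: [3.141, 0.0, -3.14]
contact_force: [0.4, -0.4, 2.1]
grip_width: 20.8
```

```bash
python3 -m handwheel '[[[0,0,0.3],[0,0,0]],[[0,0,0],[0,0,0]],[[0,0,0],[0,0,0]],[[0,0,10],[0,0,0]],[[0,0,30],[0,0,0]],[[0,0,30],[0,0,0]],[[-20,-12,10],[0,0,0]],[[-45,-30,0],[0,0,0]],[[-50,-36,0],[0,0,0]],[[-40,-26,0],[0,0,0]],[[-18,-12,0],[0,0,0]],[[0,0,0],[0,0,0]]]' 0.5
python3 -m handwheel '[[[0,0,0],[0,0,0]],[[0,0,0],[0,0,0]]]'
python3 - <<'E'
from h import *
c=capture("wrist"); im=c["img"]; hsv=cv2.cvtColor(im,cv2.COLOR_RGB2HSV); g=im.max(2)
cv2.imwrite("pics/w7.png",im[:,:,::-1])
u,v=proj(c,[449,18,12]); m=(g>70)&(hsv[:,:,1]>90); m[272:]=0
print(u,v,m[int(v),int(u)]); b=blob(m,u,v); ys,xs=np.nonzero(b); print(xs.min(),xs.max(),ys.min(),ys.max(),fit(c,"w50",b,449,18,0))
print(get_obs()["tool_pos"])
t=capture("top")["img"][150:320,230:400]; cv2.imwrite("pics/t7.png",cv2.resize(t,None,fx=3,fy=3,interpolation=cv2.INTER_CUBIC)[:,:,::-1])
E
```

```text
time: 28.88
tool_pos: [449.0, 16.7, 125.0]
tcp_rot: [-3.142, 0.001, 3.141]
contact_force: [0.2, -0.1, -0.2]
grip_width: 46.0
time: 29.12
tool_pos: [450.4, 17.7, 124.2]
tcp_rot: [3.141, 0.001, -3.14]
contact_force: [0.2, 0.4, -0.4]
grip_width: 45.9
319.0565500940443 236.20780727900552 True
308 331 217 247 (array([445.27636719,  18.29882812]), np.float64(88.8941176470588), np.float64(587.0))
[450.17278532  17.66081838 124.11118155]
```

View pics/w7.png

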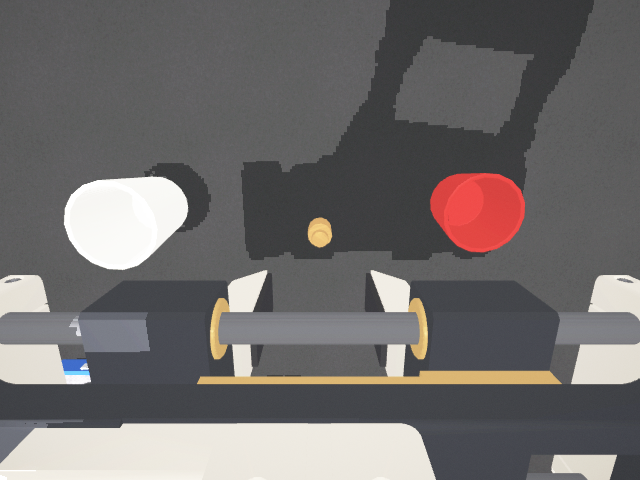

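w50 is at (319,232), between the beaker (130,220) and the cup (478,210). The fingers have room. Grasping.

```bash
python3 -m handwheel '[[[-4.5,0.6,-10],[0,0,0]],[[0,0,-25],[0,0,0]],[[0,0,-25],[0,0,0]],[[0,0,-17],[0,0,0]],[[0,0,-10],[0,0,0]],[[0,0,-5],[0,0,0]],[[0,0,0],[0,0,0]],[[0,0,0],[0,0,0]]]'
python3 -m handwheel '[[[0,0,0],[0,0,0]],[[0,0,0],[0,0,0]],[[0,0,0],[0,0,0]],[[0,0,0],[0,0,0]],[[0,0,0],[0,0,0]],[[0,0,0],[0,0,0]]]' 1
```

```text
time: 30.22
tool_pos: [445.3, 17.8, 32.6]
tcp_rot: [-3.142, 0.001, -3.14]
contact_force: [0.4, 0.6, 0.3]
grip_width: 45.9
time: 30.98
tool_pos: [445.0, 17.9, 32.2]
tcp_rot: [3.142, 0.0, -3.14]
contact_force: [-0.2, -0.1, 2.5]
grip_width: 16.9
```

View pics/t7.png

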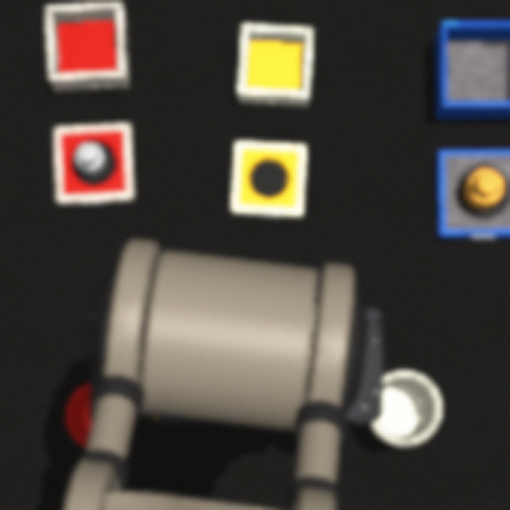

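w100 is in its well (93,160). w50 is held; on to box50.

```bash
python3 -m handwheel '[[[0,0,10],[0,0,0]],[[0,0,30],[0,0,0]],[[0,0,30],[0,0,0]],[[10,-1,20],[0,0,0]],[[30,-4,0],[0,0,0]],[[42,-6,0],[0,0,0]],[[42,-6,0],[0,0,0]],[[28,-4,0],[0,0,0]],[[13,-2,0],[0,0,0]],[[0,0,0],[0,0,0]],[[0,0,0],[0,0,0]]]'
python3 - <<'E'
from h import *
o=get_obs(); print(o["tool_pos"],o["grip_width"])
c=capture("wrist"); cv2.imwrite("pics/w8.png",cv2.resize(c["img"][100:300,160:480],None,fx=2.5,fy=2.5)[:,:,::-1])
q=lambda p:(np.subtract(proj(c,p),[160,100])*2.5).round()
for p in ([610,-5,13],[594,-5,13],[610,-21,13],[610,11,13]): print(q(p))
E
```

```text
time: 32.35
tool_pos: [609.2, -5.0, 122.2]
tcp_rot: [3.141, -0.001, -3.14]
contact_force: [0.1, -0.1, -1.3]
grip_width: 17.0
[609.15958497  -4.99872625 122.20086728] 17.04321229982002
[396. 351.]
[396. 299.]
[342. 351.]
[451. 351.]
```

View pics/w8.png

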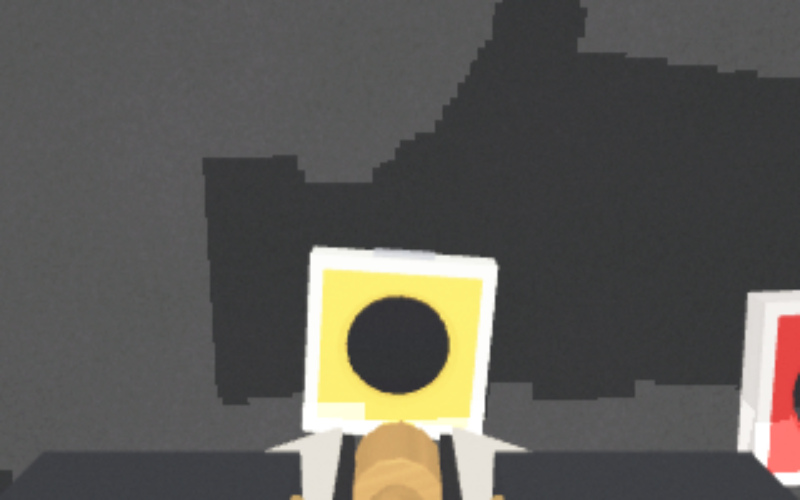

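The well at (398,346) is within about 1 mm of the prediction. Lowering.

```bash
python3 -m handwheel '[[[-1,0.5,-15],[0,0,0]],[[0,0,-25],[0,0,0]],[[0,0,-20],[0,0,0]],[[0,0,-12],[0,0,0]],[[0,0,-5],[0,0,0]],[[0,0,-2],[0,0,0]],[[0,0,-1],[0,0,0]],[[0,0,0],[0,0,0]],[[0,0,0],[0,0,0]]]'
python3 -m handwheel '[[[0,0,-0.6],[0,0,0]],[[0,0,0],[0,0,0]],[[0,0,0],[0,0,0]]]'
```

```text
time: 33.52
tool_pos: [609.1, -4.7, 42.5]
tcp_rot: [3.142, 0.001, -3.14]
contact_force: [0.2, -0.4, -0.3]
grip_width: 16.7
time: 33.9
tool_pos: [608.9, -4.7, 41.5]
tcp_rot: [3.142, -0.0, -3.14]
contact_force: [0.6, 0.1, -0.7]
grip_width: 16.6
```

```bash
python3 -m handwheel '[[[0,0,-0.7],[0,0,0]],[[0,0,0],[0,0,0]],[[0,0,0],[0,0,0]]]'
python3 -m handwheel '[[[0,0,-0.6],[0,0,0]],[[0,0,0],[0,0,0]],[[0,0,0],[0,0,0]]]'
python3 -m handwheel '[[[0,0,-0.4],[0,0,0]],[[0,0,0],[0,0,0]],[[0,0,0],[0,0,0]]]'
```

```text
time: 34.28
tool_pos: [609.0, -4.6, 40.8]
tcp_rot: [3.141, 0.0, -3.14]
contact_force: [-0.2, -0.4, -0.4]
grip_width: 16.3
time: 34.65
tool_pos: [609.0, -4.7, 40.3]
tcp_rot: [3.142, 0.0, -3.14]
contact_force: [-0.6, -0.2, 0.4]
grip_width: 16.8
time: 35.02
tool_pos: [609.1, -4.6, 40.2]
tcp_rot: [3.142, 0.0, -3.14]
contact_force: [-1.2, 0.4, 4.7]
grip_width: 16.7
```

Contact at the expected height. Release, retreat and check.

```bash
python3 -m handwheel '[[[0,0,0.4],[0,0,0]],[[0,0,0],[0,0,0]],[[0,0,0],[0,0,0]],[[0,0,10],[0,0,0]],[[0,0,30],[0,0,0]],[[0,0,40],[0,0,0]],[[-20,0,40],[0,0,0]],[[-50,20,40],[0,0,0]],[[-50,50,40],[0,0,0]],[[-40,55,0],[0,0,0]],[[-40,55,0],[0,0,0]],[[-20,55,0],[0,0,0]]]' 0.5
python3 -m handwheel '[[[-20,50,0],[0,0,0]],[[-20,50,0],[0,0,0]],[[-10,25,0],[0,0,0]],[[0,0,0],[0,0,0]],[[0,0,0],[0,0,0]]]'
python3 - <<'E'
from h import *
t=capture("top"); s=capture("scene")
for n,(u,v),h in [("beaker",(364,286),65),("cup",(263,289),45)]:
    w=20; r=t["img"][v-w:v+w,u-w:u+w].max(2); k,l,st,ce=cv2.connectedComponentsWithStats((r>70).astype(np.uint8)); i=l[w,w]; print(n,ce[i]+[u-w,v-w],at(t,*(ce[i]+[u-w,v-w]),h).round(1))
A=cv2.resize(t["img"][180:310,235:500],(800,392),interpolation=cv2.INTER_CUBIC); cv2.imwrite("pics/f1.png",A[:,:,::-1])
cv2.imwrite("pics/f2.png",cv2.resize(s["img"][210:450,200:440],(600,600),interpolation=cv2.INTER_CUBIC)[:,:,::-1])
E
```

```text
time: 36.52
tool_pos: [408.7, 209.7, 229.4]
tcp_rot: [3.141, 0.001, -3.141]
contact_force: [0.4, 0.2, 0.3]
grip_width: 45.8
time: 37.15
tool_pos: [360.6, 332.9, 228.6]
tcp_rot: [-3.141, 0.0, -3.14]
contact_force: [0.1, -0.7, 0.5]
grip_width: 45.9
beaker [364.33737024 285.53287197] [ 428.6 -102.2   65. ]
cup [263.11614173 288.01574803] [425.3 123.1  45. ]
```

View pics/f1.png

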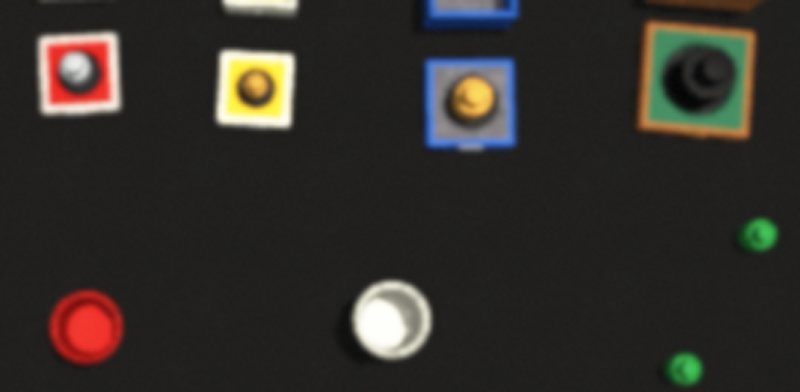

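View pics/f2.png

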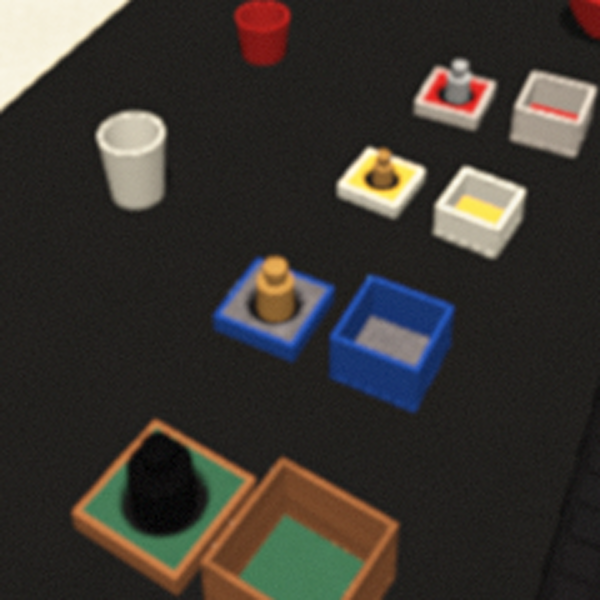

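All four stand upright in their own wells, and the bystanders are unmoved. Handing in.

```bash
python3 -c "
from plant import bot; print(bot.close_job())"
```

```text
the job is handed in; nothing more can be done
None
```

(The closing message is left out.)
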